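Square the plates, unlatch the hand press and hold its arm up

ROBOT

A 6-joint arm with a two-finger parallel gripper is mounted at the origin on a cart in front of the work surface, level with it; the furniture and walls round the work are solid. World frame = base frame: x ahead of the robot, y to its left, z up, the work surface at z = 0. Lengths are in m, angles in rad, forces in N, time in s.
With the tool pointing down it reaches from about 0.35 to 0.775 m from the base axis. Payload 7.3 kg.
Tool frame: the origin (TCP) lies midway between the tips of the shut fingers; the grasp point (between the pads) lies 19 mm behind it (env.grasp_offset is the z of the grasp point in the tool frame, in m); z points along the fingers, y is the line along which they close (so a half turn about z gives the same grasp; the last joint's range is limited). The gripper opens to 92 mm and grips with 3 to 60 N. Pads are 19 mm wide; open, the fingers measure 130 mm over their backs; the gripper's body (75 mm by 190 mm) begins 47 mm behind the grasp point.
Start: joints at [1.085, 0.342, 1.524, -0, 1.275, -0.146], TCP at [0.175, 0.495, 0.191] pointing down, gripper open.
Joint ranges: [-2.53, 2.53], [-0.77, 2.02], [0.04, 2.7], [-1, 4.14], [0.28, 2.66], [-3.11, 3.11]. Speed limits (rad/s): [2.57, 2.57, 3.14, 3.14, 3.14, 3.14].

INTERFACE

Orientations are given as a rotation vector (axis times angle).
In Python, from cell import env gives the robot as it stands.
- The arm moves only by the shell command python3 -m creep 'ROWS' [FORCE]. ROWS is JSON, a list of rows, each an object of numbers: "dx", "dy", "dz": the shift along the tool's x, y, z each as a share of 0.2 m, from -1 to 1; "wx", "wy", "wz": the turn, a rotation vector about the tool's x, y, z each as a share of 0.08 rad, from -1 to 1; "fingers": the opening, from -1 (shut) to 1 (fully open). In form: [{"dx": .., "dy": .., "dz": .., "wx": .., "wy": .., "wz": .., "fingers": ..}, ...]. A call has 1 to 12 rows; each row shifts and turns the commanded pose from where the row before left it, along the tool's axes as they then stand; what a row does not reach is not made up. A row lasts 1/8 s, in which the tool goes at most 62.5 mm and 10.7 degrees, less where a joint would pass 70% of its speed; a pose out of reach is approached as far as the arm can. A call with a number of a shift or a turn outside -1 to 1 is refused whole. A call with a gripper value outside its range is refused whole. The fingers move at their own pace and stop on an object; FORCE is the grip in N (left out, the last holds). Time passes only in rows, so rows that do not move let the fingers close. It gives the time, the measured TCP pose, the force, the opening and the grip force at its end, in the units of the state.
- env.observe(): the state, without advancing time (a new reading comes with each control period).
- env.get_image(name): name is "scene" or "top" or "wrist"; returns a dict with "img" (480x640x3 uint8, red, green, blue), "fx", "fy", "cx", "cy" (pixels), "world_from_camera" (4x4, takes a point from camera to world coordinates); the wrist camera has in their place "T_tool_cam" (4x4, takes a point from camera to tool coordinates, whose origin is the TCP and whose axes are the flange's). Camera axes: x right, y down, z forward; pixel columns grow to the right and rows downward; lengths in m; the calibration is good to about 2 mm. A picture is of the moment at which its call begins: read the wrist's pose just before it. There is no depth.
- env.job_done(): hands the job in; it is judged then, once.
The state is a dict: "time": time; "joints": joint angles; "joint_velocities": joint speeds; "joint_efforts": joint torques, N m; "position": TCP position; "orientation": TCP orientation; "contact_force": force on the tool from outside, world axes, zero at the start; "moment": the same for the moment, N m; "gripper_width": opening from 0.0 (shut) to 1.0 (fully open); "grip_force": force on a finger pad.
Only numpy, scipy, OpenCV 4.12 (cv2) and the standard library are available. Lean on these libraries where they do the work, as an engineer would, in place of code of your own. Each camera call takes 0.05 s, during which the arm holds its last target. There are 200 camera calls.

TASK

Make the hand press ready for loading: first tap the ragged stack of four metal plates square on its white block, so that their edges are flush all round, and leave it standing there. Then pull the press's red latch tab sideways out against its spring to free the coupler, lift the hinged arm off its ball until the coupler is at least 6 cm higher than it sat, and finish while still holding it up, motionless. Do not shift the timer, the bottle, the jar or the petri dish.

Things in the scene. Friction and masses are not known exactly. Their poses are not given: they have to be found in the camera images.
- block: setting block, fixed: black foot 76 x 66 x 5 mm with a white pedestal 30 x 24 mm (x, y) on it whose top is 20 mm above the bench; origin at the centre of the underside. The plates overhang the pedestal on all sides, their sides roughly parallel to the block's
- plate_0: dark steel plate, 50 x 40 x 5 mm (x, y, z), about 30 g; origin at the centre of its underside, x along the 50 mm side. Lowest of the stack, lying on the pedestal with its underside 20 mm above the bench
- plate_1: copper plate, 50 x 40 x 5 mm (x, y, z), about 30 g; origin at the centre of its underside, x along the 50 mm side. Second from below; starts some 4 to 7 mm out of line
- plate_2: aluminium plate, 50 x 40 x 5 mm (x, y, z), about 30 g; origin at the centre of its underside, x along the 50 mm side. Third from below; starts some millimetres out of line
- plate_3: brass plate, 50 x 40 x 5 mm (x, y, z), about 30 g; origin at the centre of its underside, x along the 50 mm side. Top of the stack, its upper face 40 mm above the bench. The whole ragged stack spans at most about 70 mm along x and 60 mm along y of the block; plates slide easily on one another, so closing the fingers on the sides pushes them flush
- press: hand press, fixed: blue base plate, x -55 to 235 mm, y +-50 mm, 10 mm thick, with a 32 mm steel ball (centre 44 mm up). Origin on the bench right under the ball; x runs from the ball to the arm's hinge (away from the robot), y left. Grey arm (0.5 kg, 30 mm wide, top 64 mm up) with the coupler, a 48 mm cup over the ball, top 74 mm up; at x = 110 mm a press screw, black head, top 102 mm up
- press_arm (a joint): hinge of the arm, rad: 0 seated on the ball, grows as the coupler end is lifted, stop at 0.8. Hinge axis: the press's y direction through x = 200 mm, z = 55 mm of the press; the coupler rises 200 mm x sin(angle). Let go, the arm falls back. While the latch is in, it cannot rise
- press_latch (a joint): travel of the spring latch, m: 0 locked under the ball, grows along the press's +y (away from the coupler), stop at 0.014. It frees the ball from about 0.007 on; the spring pulls back with about 4 N at 0 and 9 N at the stop. It rides on the arm, so lifting the pulled tab lifts the arm
- tab (a point): grip point in the red pull tab of the latch, 88 mm above the bench when seated, 75 mm to the +y side of the ball. The tab is an upright block centred on it in x and y: 26 mm in the press's x, 12 mm in y, z 31 to 105 mm; 29 mm free to the spring barrel (top 62 mm up) beside the coupler. Gripped by its two y faces from above, it can pivot between the pads as the arm tilts
- socket (a point): centre of the coupler's socket, on the ball's centre when seated, 44 mm above the bench
- timer: white lab timer, 66 x 66 x 18 mm, loose bystander; origin at the centre of its underside
- stain_blue: blue dropper bottle, 48 mm wide, 144 mm high, loose bystander; origin at the centre of its underside
- staining_jar: staining jar with white cap, 57 mm wide, 99 mm high, loose bystander; origin at the centre of its underside
- petri_stack: petri dish, 90 mm wide, 32 mm high, loose bystander; origin at the centre of its underside

How it is judged:
On the way, in this order (a step that is already met when the one before it is completed fails the run):
1. the four plates are flush (each within 2.5 mm and 0.08 rad of the lowest), on the block, and let go of, with the press still shut (horizontal distance between each of plate_1, plate_2, plate_3 and plate_0 below 0.0025 m and angle between the x axis of each of plate_1, plate_2, plate_3 and the x axis of plate_0, either way round below 0.08 rad and height (world z) of plate_3 between 0.032 and 0.038 m and horizontal distance between plate_0 and block below 0.012 m and contact force between the fingers and plate_0 below 0.2 N and contact force between the fingers and plate_1 below 0.2 N and contact force between the fingers and plate_2 below 0.2 N and contact force between the fingers and plate_3 below 0.2 N and value of joint press_arm below 0.03 rad), for 0.2 s.
2. the latch is pulled out by more than 6 mm while the arm still sits on the ball (value of joint press_latch above 0.006 m and value of joint press_arm below 0.03 rad), for 0.1 s.
At the end, for the whole second after the job is handed in: The arm is held up by the fingers (contact over 1 N, none of the plates propping it), its hinge above 0.30 rad (coupler 59 mm up) and still; the plates stand flush on the block, each within 2.5 mm and 0.08 rad of the lowest, the lowest within 12 mm of the block's centre (horizontal distance between each of plate_1, plate_2, plate_3 and plate_0 below 0.0025 m and angle between the x axis of each of plate_1, plate_2, plate_3 and the x axis of plate_0, either way round below 0.08 rad and height (world z) of plate_3 between 0.032 and 0.038 m and horizontal distance between plate_0 and block below 0.012 m and value of joint press_arm above 0.3 rad and velocity of joint press_arm between -0.05 and 0.05 rad/s and contact force between the fingers and press above 1 N and contact force between each of plate_0, plate_1, plate_2, plate_3 and press below 0.05 N); the arm keeps its last pose, push and grip.
It fails at once if the timer is shifted by more than 20 mm (distance of timer from where it was at the start of the episode above 0.02 m).
It fails at once if the blue dropper bottle is shifted by more than 20 mm (distance of stain_blue from where it was at the start of the episode above 0.02 m).
It fails at once if the staining jar is shifted by more than 20 mm (distance of staining_jar from where it was at the start of the episode above 0.02 m).
It fails at once if the petri dish is shifted by more than 20 mm (distance of petri_stack from where it was at the start of the episode above 0.02 m).
It also fails if it takes over 59 s, if anything falls off the work surface, if the arm or the gripper's body presses on something with over 40 N, if the wrist force passes 120 N, or if a joint passes its speed limit or range.

## Working session

There is one attempt and no reset: what is moved stays moved. The work goes in short steps, Python scripts to look and compute and a shell command to move; the robot and the scene stay as the last step left them, time stands still between calls to the robot, and variables do not carry over. Pictures are saved under pics/ and viewed, at most 10 in all, crops included, and the job is handed in when it is done.

```bash
mkdir -p pics; ls; python3 - <<'E'
from cell import env
import cv2
print(env.observe()); print(env.grasp_offset)
for n in("top","scene"):
    d=env.get_image(n); cv2.imwrite(f"pics/{n}0.png",d["img"][:,:,::-1]); print(n,d["fx"],d["cx"],d["cy"],d["world_from_camera"].round(3).tolist() if hasattr(d["world_from_camera"],'round') else d["world_from_camera"])
d=env.get_image("wrist");print(d["T_tool_cam"],d["fx"])
E
```

```text
pics
{'time': 0.0, 'joints': array([ 1.08501496e+00,  3.42717358e-01,  1.52502102e+00, -1.05678689e-05,
        1.27540453e+00, -1.46019690e-01]), 'joint_velocities': array([-0.00128169, -0.0001897 ,  0.00166861,  0.0005256 ,  0.00049582,
        0.00025264]), 'joint_efforts': array([ 5.08998983e-04, -4.31231582e+01, -2.44217920e+01,  7.17360084e-02,
        5.59050974e-02, -1.51957056e-04]), 'position': array([0.17473502, 0.49457418, 0.1907464 ]), 'orientation': array([-5.31048338e-01, -3.09590393e+00,  2.31922741e-03]), 'contact_force': array([-0.55600462,  0.32497723,  0.23035122]), 'moment': array([-0.00115629, -0.00613626,  0.01600672]), 'grip_force': 0.0, 'gripper_width': 1.0002857161372432}
-0.0188
top 532.5106419688885 315.39150758599214 241.85979794024888 [[0.006, -0.985, 0.172, 0.335], [-1.0, -0.004, 0.008, -0.02], [-0.007, -0.172, -0.985, 1.283], [0.0, 0.0, 0.0, 1.0]]
scene 524.0611599433394 322.74005129764373 250.99587914834677 [[-0.614, 0.617, -0.492, 1.27], [0.789, 0.471, -0.394, 0.559], [-0.012, -0.63, -0.776, 1.234], [0.0, 0.0, 0.0, 1.0]]
[[-5.66152339e-04 -9.53540194e-01 -3.01265293e-01  8.18054700e-02]
 [ 9.99999835e-01 -5.11124415e-04 -2.61479078e-04 -3.37866191e-04]
 [ 9.53467639e-05 -3.01265392e-01  9.53540327e-01 -1.95061232e-01]
 [ 0.00000000e+00  0.00000000e+00  0.00000000e+00  1.00000000e+00]] 429.9946892228241
```

View pics/top0.png

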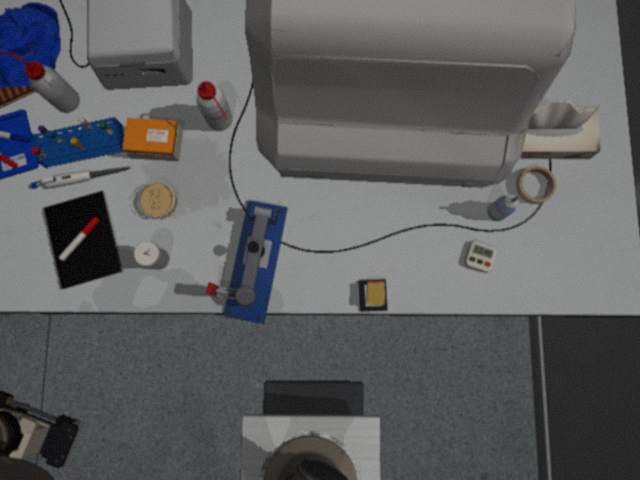

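View pics/scene0.png

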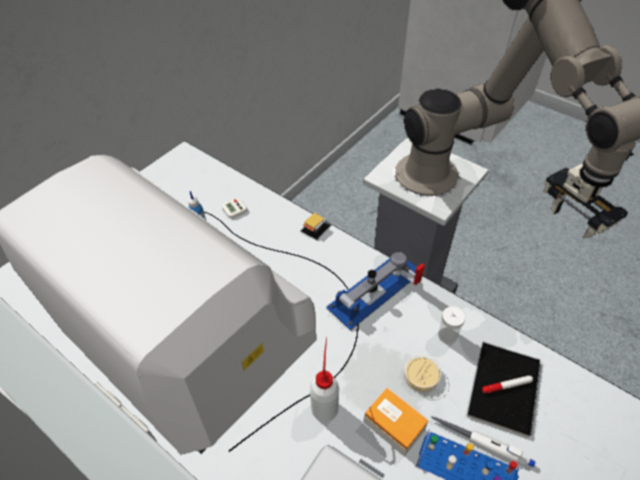

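Top view: press with its ball near (244,295), hinge at (262,212) and red tab at (213,290). The block with the stack is at (374,294); the jar (147,254), petri dish (155,200), bottle (503,207) and timer (480,256) are well away from it.

```bash
cat > h.py <<'E'
from cell import env
import numpy as np, cv2
from scipy.spatial.transform import Rotation as R
def grab(n,save=None):
    s=env.observe(); d=env.get_image(n)
    if n=="wrist":
        T=np.eye(4);T[:3,:3]=R.from_rotvec(s["orientation"]).as_matrix();T[:3,3]=s["position"];d["T"]=T@np.array(d["T_tool_cam"])
    else: d["T"]=np.array(d["world_from_camera"])
    if save: cv2.imwrite(f"pics/{save}.png",d["img"][:,:,::-1])
    d["hsv"]=cv2.cvtColor(d["img"],cv2.COLOR_RGB2HSV)
    return d
def plane(d,uv,z):
    uv=np.atleast_2d(uv).astype(float); r=np.c_[(uv[:,0]-d["cx"])/d["fx"],(uv[:,1]-d["cy"])/d["fy"],np.ones(len(uv))]@d["T"][:3,:3].T
    o=d["T"][:3,3]; return o+r*((z-o[2])/r[:,2])[:,None]
def proj(d,p):
    q=(np.atleast_2d(p)-d["T"][:3,3])@d["T"][:3,:3]; return np.c_[d["fx"]*q[:,0]/q[:,2]+d["cx"],d["fy"]*q[:,1]/q[:,2]+d["cy"]]
def blob(d,lo,hi,box=None):
    m=cv2.inRange(d["hsv"],lo,hi)
    if box is not None:
        b=np.zeros_like(m);b[box[1]:box[3],box[0]:box[2]]=255;m&=b
    c=max(cv2.findContours(m,cv2.RETR_EXTERNAL,cv2.CHAIN_APPROX_NONE)[0],key=cv2.contourArea)
    return c[:,0,:]
def rect(d,c,z):
    p=plane(d,c,z)[:,:2]; r=cv2.minAreaRect((p*1000).astype(np.float32)); return np.round(cv2.boxPoints(r)),np.round(r[0],1),np.round(r[1],1),r[2]
E
python3 - <<'E'
from h import *
d=grab("top")
print("base",rect(d,blob(d,(105,120,50),(125,255,255),(215,190,300,330)),.01))
print("foot",rect(d,blob(d,(0,0,0),(179,255,55),(350,270,400,312)),.005))
print("brass",rect(d,blob(d,(10,80,90),(35,255,255),(350,270,400,312)),.04))
print("tab",rect(d,blob(d,(0,150,80),(8,255,255),(195,270,235,310)),.105))
print("jar",plane(d,[147,254],.099),"petri",plane(d,[155,200],.032),plane(d,[[244,295]],.074),plane(d,[[262,212]],.06))
s=env.observe();print(R.from_rotvec(s["orientation"]).as_matrix().round(3))
E
```

```text
base (array([[361., 112.],
       [643.,  61.],
       [660., 156.],
       [379., 208.]], dtype=float32), array([510.8, 134.1]), array([ 97.2, 285.9]), 79.6015396118164)
foot (array([[ 394., -115.],
       [ 394., -179.],
       [ 464., -179.],
       [ 463., -114.]], dtype=float32), array([ 428.8, -146.7]), array([69.2, 64.3]), 0.30809512734413147)
brass (array([[ 406., -170.],
       [ 458., -171.],
       [ 458., -131.],
       [ 407., -131.]], dtype=float32), array([ 432.1, -150.6]), array([39.7, 51.5]), 89.37091827392578)
tab (array([[422., 216.],
       [442., 210.],
       [447., 225.],
       [426., 231.]], dtype=float32), array([434.3, 220.4]), array([16.3, 21.4]), 73.68629455566406)
jar [[0.51238081 0.36898128 0.099     ]] petri [[0.65480616 0.37950187 0.032     ]] [[0.42316509 0.15106058 0.074     ]] [[0.61954614 0.11619484 0.06      ]]
[[-0.943  0.333 -0.   ]
 [ 0.333  0.943 -0.001]
 [ 0.    -0.001 -1.   ]]
```

```bash
python3 -m creep '[{"wz":-1},{"wz":-1},{"wz":-1},{"wz":-1},{"wz":-0.25},{"dx":-0.28,"dy":-0.12},{"dx":-0.28,"dy":-0.12},{"dx":-0.28,"dy":-0.12},{"dx":-0.28,"dy":-0.12},{"dy":-0.28},{"dy":-0.28},{"dy":-0.28}]'; python3 -m creep '[{"dy":-0.28},{"dy":-0.28},{"dy":-0.28},{"dy":-0.28},{"dy":-0.28},{},{}]'
python3 - <<'E'
from h import *
s=env.observe();print(s["position"],R.from_rotvec(s["orientation"]).as_matrix().round(3).tolist())
d=grab("wrist","w1")
E
```

```text
[0.17482345 0.49473302 0.19100008] [[-0.943, 0.333, -0.0], [0.333, 0.943, -0.001], [0.0, -0.001, -1.0]]invalid input at $[0]: expected keys dx, dy, dz, wx, wy, wz, fingers
invalid input at $[0]: expected keys dx, dy, dz, wx, wy, wz, fingers
```

View pics/w1.png

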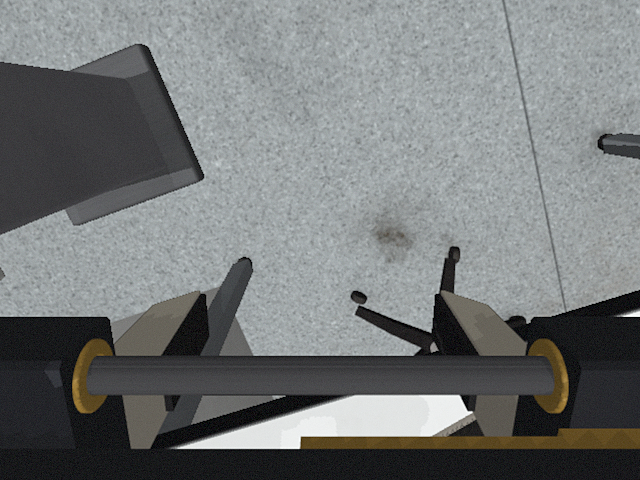

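The wrist camera still sees the floor. The refusal means every row needs all seven keys.

```bash
python3 -m creep '[{"dx":0,"dy":0,"dz":0,"wx":0,"wy":0,"wz":-1,"fingers":1},{"dx":0,"dy":0,"dz":0,"wx":0,"wy":0,"wz":-1,"fingers":1},{"dx":0,"dy":0,"dz":0,"wx":0,"wy":0,"wz":-1,"fingers":1},{"dx":0,"dy":0,"dz":0,"wx":0,"wy":0,"wz":-1,"fingers":1},{"dx":0,"dy":0,"dz":0,"wx":0,"wy":0,"wz":-0.25,"fingers":1},{"dx":-0.28,"dy":-0.12,"dz":0,"wx":0,"wy":0,"wz":0,"fingers":1},{"dx":-0.28,"dy":-0.12,"dz":0,"wx":0,"wy":0,"wz":0,"fingers":1},{"dx":-0.28,"dy":-0.12,"dz":0,"wx":0,"wy":0,"wz":0,"fingers":1},{"dx":-0.28,"dy":-0.12,"dz":0,"wx":0,"wy":0,"wz":0,"fingers":1},{"dx":-0.1,"dy":-0.28,"dz":0,"wx":0,"wy":0,"wz":0,"fingers":1},{"dx":0,"dy":-0.28,"dz":0,"wx":0,"wy":0,"wz":0,"fingers":1},{"dx":0,"dy":-0.28,"dz":0,"wx":0,"wy":0,"wz":0,"fingers":1}]'; python3 -m creep '[{"dx":0,"dy":-0.28,"dz":0,"wx":0,"wy":0,"wz":0,"fingers":1},{"dx":0,"dy":-0.28,"dz":0,"wx":0,"wy":0,"wz":0,"fingers":1},{"dx":0,"dy":-0.28,"dz":0,"wx":0,"wy":0,"wz":0,"fingers":1},{"dx":0,"dy":-0.28,"dz":0,"wx":0,"wy":0,"wz":0,"fingers":1},{"dx":0,"dy":-0.28,"dz":0,"wx":0,"wy":0,"wz":0,"fingers":1},{"dx":0,"dy":0,"dz":0,"wx":0,"wy":0,"wz":0,"fingers":1},{"dx":0,"dy":0,"dz":0,"wx":0,"wy":0,"wz":0,"fingers":1}]'
python3 - <<'E'
from h import *
s=env.observe();print(s["position"],R.from_rotvec(s["orientation"]).as_matrix().round(3).tolist())
d=grab("wrist","w2")
E
```

```text
time: 1.75
position: [0.4191, 0.2292, 0.1912]
orientation: [-0.002, -3.141, 0.0]
contact_force: [0.9, -0.6, 0.7]
gripper_width: 1.0
grip_force: 0.0
time: 2.62
position: [0.419, -0.0486, 0.1914]
orientation: [-0.002, -3.141, -0.001]
contact_force: [-0.4, 0.0, 0.2]
gripper_width: 1.002
grip_force: 0.0
[ 0.41895183 -0.04864653  0.19135885] [[-1.0, 0.001, -0.0], [0.001, 1.0, 0.001], [0.0, 0.001, -1.0]]
```

View pics/w2.png

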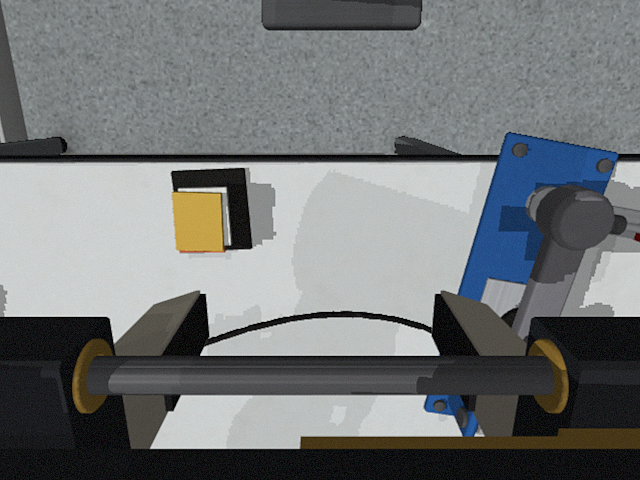

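The wrist view shows the brass top plate at (199,222) on the aluminium plate, shifted to −y and +x. The black foot spans (172..252, 168..250), and the coupler is at (575,217).

```bash
python3 - <<'E'
from h import *
d=grab("wrist")
print("brass",rect(d,blob(d,(10,80,90),(35,255,255),(150,160,270,270)),.04))
m=cv2.inRange(d["hsv"],(0,0,0),(179,255,45));b=np.zeros_like(m);b[161:275,150:275]=1
pts=np.argwhere((m>0)&(b>0))[:,::-1]
hull=cv2.convexHull(pts.astype(np.int32))[:,0]
q=cv2.approxPolyDP(hull,6,True)[:,0]; print(q.tolist(),(plane(d,q,.005)[:,:2]*1000).round(1).tolist())
m=cv2.inRange(d["hsv"],(0,0,140),(179,40,255));
pts=np.argwhere((m>0)&(b>0))[:,::-1]
print("alu", [ (plane(d,[u,v],.035)[0,:2]*1000).round() for u,v in ((180,188),(228,188))])
cv2.imwrite("pics/c2.png",cv2.resize(d["img"][155:275,150:290,::-1],None,fx=5,fy=5,interpolation=cv2.INTER_CUBIC))
E
```

```text
brass (array([[ 404., -170.],
       [ 456., -172.],
       [ 457., -132.],
       [ 405., -130.]], dtype=float32), array([ 430.5, -150.9]), array([40.1, 51.3]), 88.27958679199219)
[[250, 247], [225, 248], [173, 189], [171, 171], [242, 168]] [[464.3, -113.8], [465.2, -137.3], [409.4, -180.2], [393.3, -180.3], [390.7, -117.3]]
alu [array([ 403., -164.]), array([ 403., -124.])]
```

View pics/c2.png

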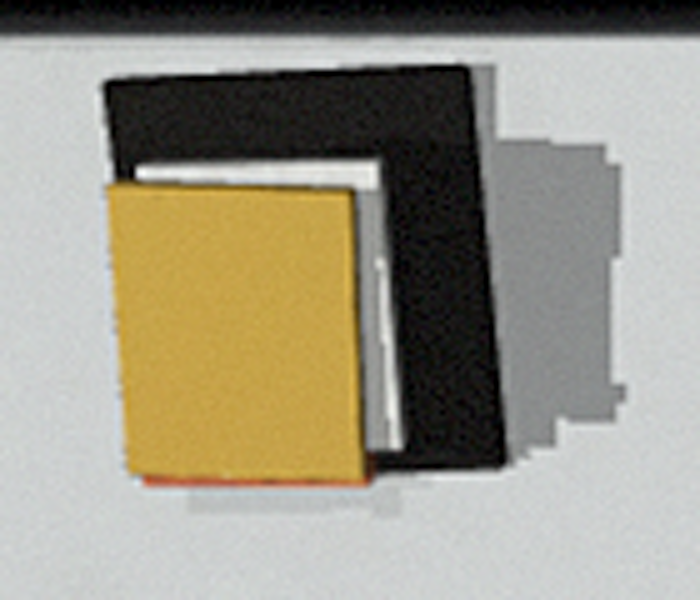

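```bash
python3 -m creep '[{"dx":-0.05,"dy":-0.25,"dz":0,"wx":0,"wy":0,"wz":0,"fingers":1},{"dx":0,"dy":-0.245,"dz":0,"wx":0,"wy":0,"wz":-0.52,"fingers":1},{"dx":0,"dy":0,"dz":0.25,"wx":0,"wy":0,"wz":0,"fingers":1},{"dx":0,"dy":0,"dz":0.25,"wx":0,"wy":0,"wz":0,"fingers":1},{"dx":0,"dy":0,"dz":0,"wx":0,"wy":0,"wz":0,"fingers":1},{"dx":0,"dy":0,"dz":0,"wx":0,"wy":0,"wz":0,"fingers":1}]' 5
python3 - <<'E'
from h import *
s=env.observe();Rm=R.from_rotvec(s["orientation"]).as_matrix();print(s["position"],np.degrees(np.arctan2(-Rm[0,1],Rm[1,1])),(Rm.T@(np.array([.429,-.1475,.012])-s["position"])/.2).round(3))
E
```

```text
time: 3.48
position: [0.4304, -0.1476, 0.0929]
orientation: [-0.068, 3.139, -0.001]
contact_force: [0.6, -0.5, -0.3]
gripper_width: 0.998
grip_force: 0.0
[ 0.43039336 -0.14758324  0.09293954] 2.4934659060632947 [0.008 0.001 0.405]
```

```bash
python3 -m creep '[{"dx":0.008,"dy":0,"dz":0.2,"wx":0,"wy":0,"wz":0,"fingers":1},{"dx":0,"dy":0,"dz":0.15,"wx":0,"wy":0,"wz":0,"fingers":1},{"dx":0,"dy":0,"dz":0.055,"wx":0,"wy":0,"wz":0,"fingers":1},{"dx":0,"dy":0,"dz":0,"wx":0,"wy":0,"wz":0,"fingers":0.6},{"dx":0,"dy":0,"dz":0,"wx":0,"wy":0,"wz":0,"fingers":0.4},{"dx":0,"dy":0,"dz":0,"wx":0,"wy":0,"wz":0,"fingers":0.2},{"dx":0,"dy":0,"dz":0,"wx":0,"wy":0,"wz":0,"fingers":0.1},{"dx":0,"dy":0,"dz":0,"wx":0,"wy":0,"wz":0,"fingers":0},{"dx":0,"dy":0,"dz":0,"wx":0,"wy":0,"wz":0,"fingers":-0.1},{"dx":0,"dy":0,"dz":0,"wx":0,"wy":0,"wz":0,"fingers":-0.2},{"dx":0,"dy":0,"dz":0,"wx":0,"wy":0,"wz":0,"fingers":-0.3},{"dx":0,"dy":0,"dz":0,"wx":0,"wy":0,"wz":0,"fingers":-0.3}]' 5
```

```text
time: 4.97
position: [0.4275, -0.148, 0.0104]
orientation: [-0.066, 3.141, 0.0]
contact_force: [-0.4, 0.7, 0.4]
gripper_width: 0.353
grip_force: 0.0
```

```bash
python3 - <<'E'
from h import *
d=grab("wrist"); cv2.imwrite("pics/w3.png",d["img"][:,:,::-1])
E
```

```text
(no output)
```

View pics/w3.png

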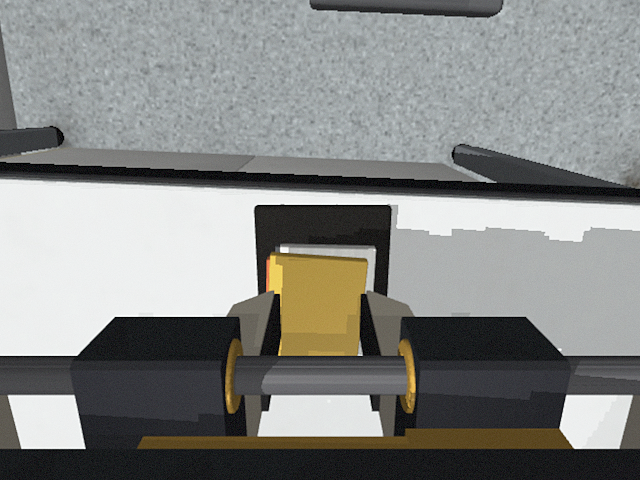

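The fingers are straddling the stack, with pads at (270,300) and (365,300), but not squeezing yet. Copper still sticks out on the left, so I'll keep closing.

```bash
python3 -m creep '[{"dx":0,"dy":0,"dz":0,"wx":0,"wy":0,"wz":0,"fingers":-0.4},{"dx":0,"dy":0,"dz":0,"wx":0,"wy":0,"wz":0,"fingers":-0.5},{"dx":0,"dy":0,"dz":0,"wx":0,"wy":0,"wz":0,"fingers":-0.6},{"dx":0,"dy":0,"dz":0,"wx":0,"wy":0,"wz":0,"fingers":-0.6}]'
python3 - <<'E'
from h import *
d=grab("wrist"); cv2.imwrite("pics/w4.png",cv2.resize(d["img"][190:400,200:440,::-1],None,fx=2.5,fy=2.5))
E
```

```text
time: 5.52
position: [0.4275, -0.148, 0.0104]
orientation: [0.066, -3.141, -0.0]
contact_force: [-0.6, 0.4, 0.1]
gripper_width: 0.201
grip_force: 0.0
```

View pics/w4.png

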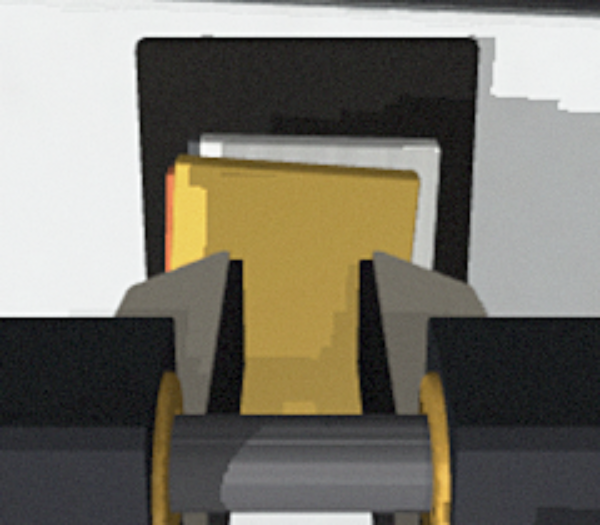

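The visible fingertips sit about 38 mm above the reported TCP: the pixel gap against the known opening gives a depth of about 0.17 m, and the fingers closed over the plates with no contact. I'll open and go down in steps, watching the force.

```bash
python3 -m creep '[{"dx":0,"dy":0,"dz":0,"wx":0,"wy":0,"wz":0,"fingers":1},{"dx":0,"dy":0,"dz":0,"wx":0,"wy":0,"wz":0,"fingers":1},{"dx":0,"dy":0,"dz":0,"wx":0,"wy":0,"wz":0,"fingers":1},{"dx":0,"dy":0,"dz":0,"wx":0,"wy":0,"wz":0,"fingers":1},{"dx":0,"dy":0,"dz":0,"wx":0,"wy":0,"wz":0,"fingers":1}]'
python3 - <<'E'
from h import *
d=grab("wrist"); w=env.observe()["gripper_width"]; print(w,d["cy"],d["cx"])
m=cv2.inRange(d["hsv"],(0,0,0),(179,255,40))
for r in range(262,345,6): print(r,[int(x) for x in np.flatnonzero(np.diff((m[r]>0).astype(int)))])
cv2.imwrite("pics/w5.png",d["img"][:,:,::-1])
E
```

```text
time: 6.2
position: [0.4275, -0.148, 0.0104]
orientation: [-0.066, 3.141, 0.0]
contact_force: [-0.5, -0.2, 0.3]
gripper_width: 0.693
grip_force: 0.0
0.7395614761611594 240.1150714739523 319.93135683418484
262 [256, 258, 261, 262, 263, 265, 375, 388]
268 [257, 265, 374, 387]
274 [257, 262, 263, 265, 374, 387]
280 [257, 260, 261, 265, 374, 387]
286 [257, 258, 259, 262, 263, 265, 373, 386]
292 [258, 265, 373, 386]
298 [233, 239, 258, 265, 372, 386, 399, 407]
304 [230, 240, 258, 265, 372, 385, 399, 409]
310 [227, 240, 259, 262, 264, 265, 372, 385, 399, 412]
316 [225, 241, 259, 265, 371, 385, 398, 415]
322 [38, 170, 222, 241, 259, 265, 371, 385, 398, 417, 469, 572, 573, 601]
328 [30, 170, 219, 241, 260, 261, 262, 263, 264, 265, 370, 384, 398, 420, 468, 472, 474, 475, 476, 609]
334 [22, 171, 216, 242, 260, 265, 370, 384, 397, 423, 468, 482, 483, 617]
340 [14, 156, 167, 172, 214, 240, 260, 265, 370, 384, 399, 426, 467, 471, 484, 485, 486, 520, 521, 625]
```

View pics/w5.png

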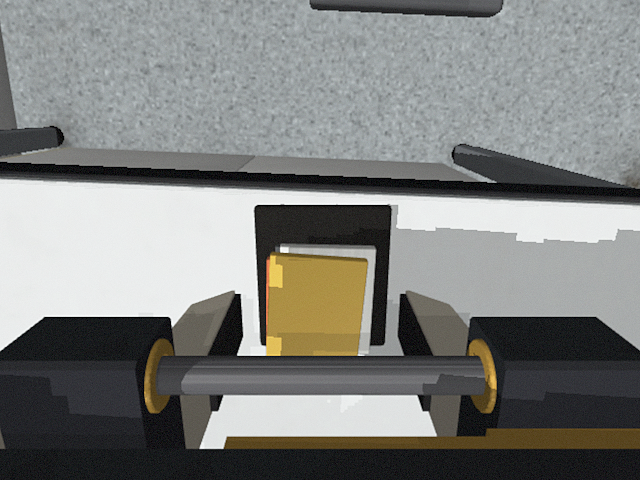

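Now with the fingers open I see the pads at (237,300) and (402,300), well outside the stack at (318,305). Descending.

```bash
python3 -m creep '[{"dx":0,"dy":0,"dz":0.05,"wx":0,"wy":0,"wz":0,"fingers":1},{"dx":0,"dy":0,"dz":0.05,"wx":0,"wy":0,"wz":0,"fingers":1},{"dx":0,"dy":0,"dz":0,"wx":0,"wy":0,"wz":0,"fingers":1}]';python3 -m creep '[{"dx":0,"dy":0,"dz":0.025,"wx":0,"wy":0,"wz":0,"fingers":1},{"dx":0,"dy":0,"dz":0.02,"wx":0,"wy":0,"wz":0,"fingers":1},{"dx":0,"dy":0,"dz":0,"wx":0,"wy":0,"wz":0,"fingers":1}]'
```

```text
time: 6.62
position: [0.4267, -0.1475, -0.0107]
orientation: [0.065, -3.139, -0.002]
contact_force: [0.1, -0.2, 0.4]
gripper_width: 0.995
grip_force: 0.0
time: 7.0
position: [0.4273, -0.1479, -0.0189]
orientation: [0.066, -3.14, -0.001]
contact_force: [0.5, -0.3, 0.4]
gripper_width: 0.999
grip_force: 0.0
```

```bash
python3 -m creep '[{"dx":-0.007,"dy":0,"dz":0.022,"wx":0,"wy":0,"wz":0,"fingers":1},{"dx":0,"dy":0,"dz":0,"wx":0,"wy":0,"wz":0,"fingers":0.6},{"dx":0,"dy":0,"dz":0,"wx":0,"wy":0,"wz":0,"fingers":0.4},{"dx":0,"dy":0,"dz":0,"wx":0,"wy":0,"wz":0,"fingers":0.3},{"dx":0,"dy":0,"dz":0,"wx":0,"wy":0,"wz":0,"fingers":0.2},{"dx":0,"dy":0,"dz":0,"wx":0,"wy":0,"wz":0,"fingers":0.1},{"dx":0,"dy":0,"dz":0,"wx":0,"wy":0,"wz":0,"fingers":0},{"dx":0,"dy":0,"dz":0,"wx":0,"wy":0,"wz":0,"fingers":-0.06},{"dx":0,"dy":0,"dz":0,"wx":0,"wy":0,"wz":0,"fingers":-0.12},{"dx":0,"dy":0,"dz":0,"wx":0,"wy":0,"wz":0,"fingers":-0.2},{"dx":0,"dy":0,"dz":0,"wx":0,"wy":0,"wz":0,"fingers":-0.25},{"dx":0,"dy":0,"dz":0,"wx":0,"wy":0,"wz":0,"fingers":-0.25}]' 5
```

```text
time: 8.5
position: [0.429, -0.148, -0.0229]
orientation: [-0.066, 3.141, -0.0]
contact_force: [0.4, -1.2, 0.3]
gripper_width: 0.432
grip_force: 5.0
```

5 N at 39.7 mm, so the stack is flush along y. Next I open, rise and turn 90°.

```bash
python3 -m creep '[{"dx":0,"dy":0,"dz":0,"wx":0,"wy":0,"wz":0,"fingers":-0.05},{"dx":0,"dy":0,"dz":0,"wx":0,"wy":0,"wz":0,"fingers":0.3},{"dx":0,"dy":0,"dz":0,"wx":0,"wy":0,"wz":0,"fingers":1},{"dx":0,"dy":0,"dz":0,"wx":0,"wy":0,"wz":0,"fingers":1},{"dx":0,"dy":0,"dz":0,"wx":0,"wy":0,"wz":0,"fingers":1},{"dx":0,"dy":0,"dz":-0.15,"wx":0,"wy":0,"wz":0,"fingers":1},{"dx":0,"dy":0,"dz":-0.15,"wx":0,"wy":0,"wz":0,"fingers":1},{"dx":0,"dy":0,"dz":0,"wx":0,"wy":0,"wz":0,"fingers":1}]'
python3 - <<'E'
from h import *
print(env.observe()["joints"].round(3))
d=grab("wrist","w6")
E
```

```text
time: 9.5
position: [0.4303, -0.1487, 0.0387]
orientation: [-0.066, 3.137, -0.003]
contact_force: [0.1, 0.4, 0.3]
gripper_width: 1.003
grip_force: 0.0
[-0.501  0.413  1.915  0.     0.81  -2.114]
```

View pics/w6.png

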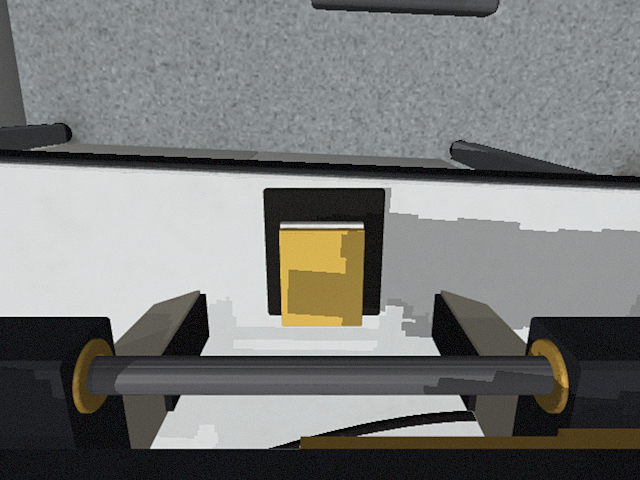

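The stack at (321,275) is now in line sideways. Only the aluminium shows ahead, at (321,225), along x.

```bash
python3 -m creep '[{"dx":0,"dy":0,"dz":0,"wx":0,"wy":0,"wz":1,"fingers":1},{"dx":0,"dy":0,"dz":0,"wx":0,"wy":0,"wz":1,"fingers":1},{"dx":0,"dy":0,"dz":0,"wx":0,"wy":0,"wz":1,"fingers":1},{"dx":0,"dy":0,"dz":0,"wx":0,"wy":0,"wz":1,"fingers":1},{"dx":0,"dy":0,"dz":0,"wx":0,"wy":0,"wz":1,"fingers":1},{"dx":0,"dy":0,"dz":0,"wx":0,"wy":0,"wz":1,"fingers":1},{"dx":0,"dy":0,"dz":0,"wx":0,"wy":0,"wz":1,"fingers":1},{"dx":0,"dy":0,"dz":0,"wx":0,"wy":0,"wz":1,"fingers":1},{"dx":0,"dy":0,"dz":0,"wx":0,"wy":0,"wz":1,"fingers":1},{"dx":0,"dy":0,"dz":0,"wx":0,"wy":0,"wz":1,"fingers":1}]'; python3 -m creep '[{"dx":0,"dy":0,"dz":0,"wx":0,"wy":0,"wz":1,"fingers":1},{"dx":0,"dy":0,"dz":0,"wx":0,"wy":0,"wz":1,"fingers":1},{"dx":0,"dy":0,"dz":0,"wx":0,"wy":0,"wz":1,"fingers":1},{"dx":0,"dy":0,"dz":0,"wx":0,"wy":0,"wz":1,"fingers":1},{"dx":0,"dy":0,"dz":0,"wx":0,"wy":0,"wz":1,"fingers":1},{"dx":0,"dy":0,"dz":0,"wx":0,"wy":0,"wz":1,"fingers":1},{"dx":0,"dy":0,"dz":0,"wx":0,"wy":0,"wz":1,"fingers":1},{"dx":0,"dy":0,"dz":0,"wx":0,"wy":0,"wz":1,"fingers":1},{"dx":0,"dy":0,"dz":0,"wx":0,"wy":0,"wz":1,"fingers":1},{"dx":0,"dy":0,"dz":0,"wx":0,"wy":0,"wz":0.63,"fingers":1},{"dx":0,"dy":0,"dz":0,"wx":0,"wy":0,"wz":0,"fingers":1}]'
python3 - <<'E'
from h import *
s=env.observe();Rm=R.from_rotvec(s["orientation"]).as_matrix();print(s["position"],Rm.round(3).tolist(),(Rm.T@(np.array([.430,-.148,-.023])-s["position"])/.2).round(3))
E
```

```text
time: 10.8
position: [0.4281, -0.1475, 0.0358]
orientation: [-1.166, -2.915, -0.001]
contact_force: [0.8, 0.4, -0.2]
gripper_width: 1.002
grip_force: 0.0
time: 12.18
position: [0.4282, -0.1476, 0.036]
orientation: [-2.172, -2.267, 0.001]
contact_force: [0.7, 0.0, -0.1]
gripper_width: 0.998
grip_force: 0.0
[ 0.42819078 -0.14756272  0.0359579 ] [[-0.043, 0.999, -0.002], [0.999, 0.043, 0.001], [0.001, -0.002, -1.0]] [-0.003  0.009  0.295]
```

```bash
python3 -m creep '[{"dx":0,"dy":0.009,"dz":0.1,"wx":0,"wy":0,"wz":0,"fingers":1},{"dx":0,"dy":0,"dz":0.1,"wx":0,"wy":0,"wz":0,"fingers":1},{"dx":0,"dy":0,"dz":0,"wx":0,"wy":0,"wz":0,"fingers":1}]';python3 -m creep '[{"dx":0,"dy":0,"dz":0.05,"wx":0,"wy":0,"wz":0,"fingers":1},{"dx":0,"dy":0,"dz":0.045,"wx":0,"wy":0,"wz":0,"fingers":0.8},{"dx":0,"dy":0,"dz":0,"wx":0,"wy":0,"wz":0,"fingers":0.6},{"dx":0,"dy":0,"dz":0,"wx":0,"wy":0,"wz":0,"fingers":0.5},{"dx":0,"dy":0,"dz":0,"wx":0,"wy":0,"wz":0,"fingers":0.4},{"dx":0,"dy":0,"dz":0,"wx":0,"wy":0,"wz":0,"fingers":0.3},{"dx":0,"dy":0,"dz":0,"wx":0,"wy":0,"wz":0,"fingers":0.2},{"dx":0,"dy":0,"dz":0,"wx":0,"wy":0,"wz":0,"fingers":0.14},{"dx":0,"dy":0,"dz":0,"wx":0,"wy":0,"wz":0,"fingers":0.06},{"dx":0,"dy":0,"dz":0,"wx":0,"wy":0,"wz":0,"fingers":0},{"dx":0,"dy":0,"dz":0,"wx":0,"wy":0,"wz":0,"fingers":0}]' 5
```

```text
time: 12.55
position: [0.4293, -0.1471, -0.0045]
orientation: [-2.17, -2.266, 0.002]
contact_force: [0.7, -0.1, -0.2]
gripper_width: 0.999
grip_force: 0.0
time: 13.92
position: [0.4305, -0.148, -0.0219]
orientation: [-2.174, -2.268, 0.0]
contact_force: [-2.5, -1.2, 4.5]
gripper_width: 0.547
grip_force: 5.0
```

```bash
python3 -m creep '[{"dx":0,"dy":0,"dz":0,"wx":0,"wy":0,"wz":0,"fingers":0.15},{"dx":0,"dy":0,"dz":0,"wx":0,"wy":0,"wz":0,"fingers":0.4},{"dx":0,"dy":0,"dz":0,"wx":0,"wy":0,"wz":0,"fingers":1},{"dx":0,"dy":0,"dz":0,"wx":0,"wy":0,"wz":0,"fingers":1},{"dx":0,"dy":0,"dz":0,"wx":0,"wy":0,"wz":0,"fingers":1},{"dx":0,"dy":0,"dz":-0.15,"wx":0,"wy":0,"wz":0,"fingers":1},{"dx":0,"dy":0,"dz":-0.2,"wx":0,"wy":0,"wz":0,"fingers":1},{"dx":0,"dy":0,"dz":-0.2,"wx":0,"wy":0,"wz":0,"fingers":1},{"dx":0,"dy":0,"dz":0,"wx":0,"wy":0,"wz":0,"fingers":1},{"dx":0,"dy":0,"dz":0,"wx":0,"wy":0,"wz":0,"fingers":1}]'
python3 - <<'E'
from h import *
d=grab("wrist")
c=blob(d,(10,80,60),(35,255,255),(200,120,440,350)); print(rect(d,c,.04))
x,y,w,hh=cv2.boundingRect(c); cv2.imwrite("pics/c7.png",cv2.resize(d["img"][y-30:y+hh+30,x-30:x+w+30,::-1],None,fx=4,fy=4,interpolation=cv2.INTER_CUBIC)); print(x,y,w,hh)
E
```

```text
time: 15.18
position: [0.4303, -0.1476, 0.0875]
orientation: [-2.174, -2.267, 0.0]
contact_force: [0.5, -0.6, -0.8]
gripper_width: 0.998
grip_force: 0.0
(array([[ 404., -129.],
       [ 406., -169.],
       [ 457., -167.],
       [ 455., -127.]], dtype=float32), array([ 430.4, -148.1]), array([50.7, 40.2]), 2.386047124862671)
277 216 87 65
```

View pics/c7.png

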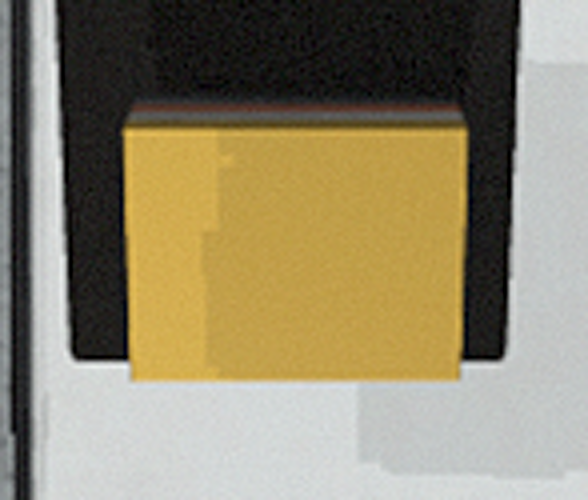

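The stack is square: the brass face measures 50.7 × 40.2 mm, yaw 2.4°, centre (430,−148), and the layers line up. Now to the press; all ten pictures are used, so I measure numerically from here.

```bash
python3 -m creep '[{"dx":0,"dy":0,"dz":-0.2,"wx":0,"wy":0,"wz":0,"fingers":1},{"dx":0.1,"dy":0,"dz":-0.15,"wx":0,"wy":0,"wz":0,"fingers":1},{"dx":0.28,"dy":0,"dz":0,"wx":0,"wy":0,"wz":0,"fingers":1},{"dx":0.28,"dy":0,"dz":0,"wx":0,"wy":0,"wz":0,"fingers":1},{"dx":0.28,"dy":0,"dz":0,"wx":0,"wy":0,"wz":0,"fingers":1},{"dx":0.28,"dy":0,"dz":0,"wx":0,"wy":0,"wz":0,"fingers":1},{"dx":0.28,"dy":0,"dz":0,"wx":0,"wy":0,"wz":0,"fingers":1},{"dx":0.28,"dy":0,"dz":0,"wx":0,"wy":0,"wz":0,"fingers":1},{"dx":0,"dy":0,"dz":0,"wx":0,"wy":0,"wz":-1,"fingers":1},{"dx":0,"dy":0,"dz":0,"wx":0,"wy":0,"wz":-1,"fingers":1},{"dx":0,"dy":0,"dz":0,"wx":0,"wy":0,"wz":-1,"fingers":1},{"dx":0,"dy":0,"dz":0,"wx":0,"wy":0,"wz":-1,"fingers":1}]'; python3 -m creep '[{"dx":0,"dy":0,"dz":0,"wx":0,"wy":0,"wz":-1,"fingers":0.5},{"dx":0,"dy":0,"dz":0,"wx":0,"wy":0,"wz":-1,"fingers":0},{"dx":0,"dy":0,"dz":0,"wx":0,"wy":0,"wz":-1,"fingers":-0.4},{"dx":0,"dy":0,"dz":0,"wx":0,"wy":0,"wz":-1,"fingers":-0.4},{"dx":0,"dy":0,"dz":0,"wx":0,"wy":0,"wz":-1,"fingers":-0.4},{"dx":0,"dy":0,"dz":0,"wx":0,"wy":0,"wz":-1,"fingers":-0.4},{"dx":0,"dy":0,"dz":0,"wx":0,"wy":0,"wz":-1,"fingers":-0.4},{"dx":0,"dy":0,"dz":0,"wx":0,"wy":0,"wz":-1,"fingers":-0.4},{"dx":0,"dy":0,"dz":0,"wx":0,"wy":0,"wz":-1,"fingers":-0.4},{"dx":0,"dy":0,"dz":0,"wx":0,"wy":0,"wz":-1,"fingers":-0.4},{"dx":0,"dy":0,"dz":0,"wx":0,"wy":0,"wz":-1,"fingers":-0.4},{"dx":0,"dy":0,"dz":0,"wx":0,"wy":0,"wz":-1,"fingers":-0.4}]'; python3 -m creep '[{"dx":0,"dy":0,"dz":0,"wx":0,"wy":0,"wz":-0.8,"fingers":-0.4},{"dx":0,"dy":0,"dz":0,"wx":0,"wy":0,"wz":0,"fingers":-0.4},{"dx":0,"dy":0,"dz":0,"wx":0,"wy":0,"wz":0,"fingers":-0.4}]'
cat > tab.py <<'E'
from h import *
s=env.observe();Rm=R.from_rotvec(s["orientation"]).as_matrix();print(s["position"],Rm.round(3).tolist(),s["gripper_width"])
d=grab("wrist")
m=cv2.inRange(d["hsv"],(0,150,60),(8,255,255))|cv2.inRange(d["hsv"],(172,150,60),(179,255,255))
for c in cv2.findContours(m,cv2.RETR_EXTERNAL,cv2.CHAIN_APPROX_NONE)[0]:
    if cv2.contourArea(c)<60: continue
    c=c[:,0]; print(cv2.boundingRect(c),rect(d,c,.105)); v=np.median(d["hsv"][c[:,1],c[:,0]],0); print(v)
    # brightness split: top face versus sides
    mm=np.zeros_like(m);cv2.fillPoly(mm,[c],255);V=d["hsv"][...,2][mm>0];print(np.percentile(V,[5,25,50,75,95]))
    V2=cv2.threshold(V,0,255,cv2.THRESH_OTSU)[0];t=((d["hsv"][...,2]>V2)&(mm>0)).astype(np.uint8)
    print("bright",V2,rect(d,max(cv2.findContours(t,cv2.RETR_EXTERNAL,cv2.CHAIN_APPROX_NONE)[0],key=cv2.contourArea)[:,0],.105))
print("expected tab top corners px",proj(d,[[.4357,.224,.105]]))
try: print("base",rect(d,blob(d,(105,120,40),(125,255,255)),.01))
except Exception as e: print(e)
E
python3 tab.py
```

```text
time: 16.73
position: [0.4149, 0.2077, 0.1564]
orientation: [-1.78, -2.586, 0.004]
contact_force: [-0.3, -0.4, 0.1]
gripper_width: 1.001
grip_force: 0.0
time: 18.23
position: [0.4149, 0.2075, 0.1564]
orientation: [-0.385, -3.115, 0.002]
contact_force: [-0.6, -1.1, 0.3]
gripper_width: 0.3
grip_force: 0.0
time: 18.6
position: [0.4153, 0.2077, 0.1573]
orientation: [-0.291, -3.127, 0.001]
contact_force: [0.2, 0.1, -0.2]
gripper_width: 0.298
grip_force: 0.0
[0.41534725 0.20769257 0.15727169] [[-0.983, 0.185, -0.001], [0.185, 0.983, -0.0], [0.001, -0.001, -1.0]] 0.29792118392523076
(340, 223, 24, 67) (array([[403., 221.],
       [446., 215.],
       [448., 229.],
       [405., 235.]], dtype=float32), array([425.6, 224.9]), array([14. , 43.1]), 81.03649139404297)
[  1.  236.  130.5]
[ 88.    96.   169.   215.   226.65]
bright 157.0 (array([[416., 220.],
       [446., 215.],
       [448., 227.],
       [418., 232.]], dtype=float32), array([432. , 223.6]), array([12.4, 29.8]), 80.15779113769531)
expected tab top corners px [[352.70286797 272.19445591]]
base (array([[359., 111.],
       [491.,  88.],
       [509., 186.],
       [376., 210.]], dtype=float32), array([433.6, 148.8]), array([100. , 134.4]), 79.93241119384766)
```

```bash
python3 -m creep '[{"dx":-0.077,"dy":0.095,"dz":0.1,"wx":0,"wy":0,"wz":0,"fingers":-0.4},{"dx":0,"dy":0,"dz":0.15,"wx":0,"wy":0,"wz":0,"fingers":-0.4},{"dx":0,"dy":0,"dz":0,"wx":0,"wy":0,"wz":0,"fingers":-0.4},{"dx":0,"dy":0,"dz":0,"wx":0,"wy":0,"wz":0,"fingers":-0.4}]'; python3 tab.py
python3 - <<'E'
from h import *
d=grab("wrist")
V=d["hsv"]
m=cv2.inRange(V,(0,0,0),(179,255,45))
for r in (285,293,300,310,320): print(r,[int(x) for x in np.flatnonzero(np.diff((m[r]>0).astype(int)))])
E
```

```text
time: 19.15
position: [0.4347, 0.2238, 0.1088]
orientation: [0.29, 3.127, 0.001]
contact_force: [0.3, -0.3, -0.8]
gripper_width: 0.298
grip_force: 0.0
[0.43465267 0.22375467 0.10880372] [[-0.983, 0.184, 0.001], [0.184, 0.983, 0.0], [-0.001, 0.0, -1.0]] 0.2980977257303682
(309, 218, 27, 83) (array([[404., 223.],
       [446., 216.],
       [449., 229.],
       [406., 236.]], dtype=float32), array([426.3, 225.9]), array([12.9, 42.9]), 79.9772720336914)
[  0. 244. 136.]
[ 89.  96. 163. 214. 220.]
bright 155.0 (array([[422., 220.],
       [446., 216.],
       [448., 227.],
       [424., 231.]], dtype=float32), array([435.3, 223.3]), array([10.9, 24.3]), 79.81639099121094)
expected tab top corners px [[321.60049089 278.34942495]]
base (array([[359., 112.],
       [435.,  98.],
       [453., 197.],
       [377., 210.]], dtype=float32), array([406. , 154.1]), array([100.3,  77.7]), 79.85436248779297)
285 []
293 []
300 [279, 285, 354, 361]
310 [276, 285, 354, 363]
320 [122, 249, 274, 285, 354, 365, 390, 517]
```

```bash
python3 -m creep '[{"dx":0,"dy":0,"dz":0.12,"wx":0,"wy":0,"wz":0,"fingers":-0.4},{"dx":0,"dy":0,"dz":0.1,"wx":0,"wy":0,"wz":0,"fingers":-0.4},{"dx":0,"dy":0,"dz":0,"wx":0,"wy":0,"wz":0,"fingers":-0.4}]'; python3 -m creep '[{"dx":0,"dy":0,"dz":0.08,"wx":0,"wy":0,"wz":0,"fingers":-0.4},{"dx":0,"dy":0,"dz":0.07,"wx":0,"wy":0,"wz":0,"fingers":-0.4},{"dx":0,"dy":0,"dz":0,"wx":0,"wy":0,"wz":0,"fingers":-0.4},{"dx":0,"dy":0,"dz":0,"wx":0,"wy":0,"wz":0,"fingers":-0.55},{"dx":0,"dy":0,"dz":0,"wx":0,"wy":0,"wz":0,"fingers":-0.65},{"dx":0,"dy":0,"dz":0,"wx":0,"wy":0,"wz":0,"fingers":-0.75},{"dx":0,"dy":0,"dz":0,"wx":0,"wy":0,"wz":0,"fingers":-1},{"dx":0,"dy":0,"dz":0,"wx":0,"wy":0,"wz":0,"fingers":-1},{"dx":0,"dy":0,"dz":0,"wx":0,"wy":0,"wz":0,"fingers":-1}]' 35
```

```text
time: 19.62
position: [0.4338, 0.2235, 0.0639]
orientation: [-0.29, -3.127, 0.001]
contact_force: [-0.2, -0.1, 0.1]
gripper_width: 0.306
grip_force: 0.0
time: 20.75
position: [0.4349, 0.225, 0.0345]
orientation: [0.289, 3.127, 0.003]
contact_force: [0.2, 6.6, 0.2]
gripper_width: 0.129
grip_force: 35.0
```

```bash
python3 -m creep '[{"dx":0,"dy":0.02,"dz":0,"wx":0,"wy":0,"wz":0,"fingers":-1},{"dx":0,"dy":0.02,"dz":0,"wx":0,"wy":0,"wz":0,"fingers":-1},{"dx":0,"dy":0.025,"dz":0,"wx":0,"wy":0,"wz":0,"fingers":-1},{"dx":0,"dy":0,"dz":0,"wx":0,"wy":0,"wz":0,"fingers":-1},{"dx":0,"dy":0,"dz":0,"wx":0,"wy":0,"wz":0,"fingers":-1},{"dx":0,"dy":0,"dz":0,"wx":0,"wy":0,"wz":0,"fingers":-1}]'
```

```text
time: 21.5
position: [0.4367, 0.2354, 0.0344]
orientation: [0.289, 3.128, -0.002]
contact_force: [-0.6, -7.4, 5.1]
gripper_width: 0.13
grip_force: 35.0
```

```bash
python3 -m creep '[{"dx":-0.01,"dy":0,"dz":-0.047,"wx":0,"wy":0,"wz":0,"fingers":-1},{"dx":-0.01,"dy":0,"dz":-0.047,"wx":0,"wy":0,"wz":0,"fingers":-1},{"dx":-0.0145,"dy":0,"dz":-0.046,"wx":0,"wy":0,"wz":0,"fingers":-1},{"dx":-0.0145,"dy":0,"dz":-0.046,"wx":0,"wy":0,"wz":0,"fingers":-1},{"dx":0,"dy":0,"dz":0,"wx":0,"wy":0,"wz":0,"fingers":-1},{"dx":0,"dy":0,"dz":0,"wx":0,"wy":0,"wz":0,"fingers":-1}]'
python3 - <<'E'
from h import *
d=grab("top")
c=blob(d,(0,150,60),(8,255,255),(190,260,240,310));print(cv2.boundingRect(c),c.mean(0))
E
```

```text
time: 22.25
position: [0.4443, 0.2331, 0.0701]
orientation: [-0.289, -3.124, 0.005]
contact_force: [-2.5, -6.4, -3.7]
gripper_width: 0.128
grip_force: 35.0Traceback (most recent call last):
  File "<stdin>", line 3, in <module>
  File "h.py", line 21, in blob
    c=max(cv2.findContours(m,cv2.RETR_EXTERNAL,cv2.CHAIN_APPROX_NONE)[0],key=cv2.contourArea)
ValueError: max() iterable argument is empty
```

The load (about 4 N down, 6 N spring) shows the arm is lifting with the latch out. Continuing along the arc.

```bash
python3 -m creep '[{"dx":-0.019,"dy":0,"dz":-0.044,"wx":0,"wy":0,"wz":0,"fingers":-1},{"dx":-0.019,"dy":0,"dz":-0.044,"wx":0,"wy":0,"wz":0,"fingers":-1},{"dx":-0.023,"dy":0,"dz":-0.0425,"wx":0,"wy":0,"wz":0,"fingers":-1},{"dx":-0.023,"dy":0,"dz":-0.0425,"wx":0,"wy":0,"wz":0,"fingers":-1},{"dx":0,"dy":0,"dz":0,"wx":0,"wy":0,"wz":0,"fingers":-1},{"dx":0,"dy":0,"dz":0,"wx":0,"wy":0,"wz":0,"fingers":-1},{"dx":0,"dy":0,"dz":0,"wx":0,"wy":0,"wz":0,"fingers":-1},{"dx":0,"dy":0,"dz":0,"wx":0,"wy":0,"wz":0,"fingers":-1}]'
python3 - <<'E'
from h import *
for n in("scene","wrist"):
    d=grab(n,"end_"+n)
    m=cv2.inRange(d["hsv"],(0,150,60),(8,255,255))|cv2.inRange(d["hsv"],(172,150,60),(179,255,255))
    for c in cv2.findContours(m,cv2.RETR_EXTERNAL,cv2.CHAIN_APPROX_NONE)[0]:
        if cv2.contourArea(c)>25: print(n,cv2.boundingRect(c))
    # tab as expected at seat / lifted .38 rad (top-centre)
    p=np.array([.422,.1503]);ex=np.array([.983,-.182]);ey=np.array([.182,.983])
    for th in(0,.38):
        for zz in(.031,.105):
            x,z=-.2,zz-.055;X=x*np.cos(th)+z*np.sin(th);Z=z*np.cos(th)-x*np.sin(th)
            print(n,th,zz,proj(d,[*(p+ex*(.2+X)+ey*(.075+.01*(th>0))),Z+.055]).round())
d=grab("wrist")
E
```

```text
time: 23.3
position: [0.4597, 0.2301, 0.1045]
orientation: [-0.289, -3.121, 0.006]
contact_force: [-6.7, -6.4, 0.2]
gripper_width: 0.128
grip_force: 35.0
scene (510, 461, 7, 8)
scene (482, 382, 20, 11)
scene (316, 370, 16, 18)
scene 0 0.031 [[416. 281.]]
scene 0 0.105 [[420. 265.]]
scene 0.38 0.031 [[421. 268.]]
scene 0.38 0.105 [[417. 258.]]
wrist (301, 225, 38, 131)
wrist 0 0.031 [[305. 203.]]
wrist 0 0.105 [[299. 236.]]
wrist 0.38 0.031 [[320. 248.]]
wrist 0.38 0.105 [[319. 388.]]
```

```bash
python3 - <<'E'
from h import *
d=grab("wrist");p=np.array([.422,.1503]);ex=np.array([.983,-.182]);ey=np.array([.182,.983])
for th in(0,.2,.25,.3,.34,.38,.42):
    q=[]
    for zz in(.031,.105):
        for dx in(-.013,.013):
            for dy in(-.006,.006):
                x,z=-.2+dx,zz-.055;X=x*np.cos(th)+z*np.sin(th);Z=z*np.cos(th)-x*np.sin(th)
                q.append(proj(d,[*(p+ex*(.2+X)+ey*(.085+dy)),Z+.055])[0])
    q=np.array(q);print(th,q.min(0).round(),q.max(0).round())
print(env.observe()["joint_velocities"].round(3))
E
```

```text
0 [307. 182.] [333. 262.]
0.2 [304. 195.] [335. 323.]
0.25 [303. 201.] [336. 344.]
0.3 [302. 209.] [336. 367.]
0.34 [301. 217.] [337. 387.]
0.38 [300. 226.] [338. 408.]
0.42 [299. 236.] [338. 432.]
[ 0.002 -0.001  0.001 -0.     0.001  0.   ]
```

The tab's lower edge (row 225) gives a hinge angle of about 0.376 rad, and its width matches too. The arm is still, so I hand in.

```bash
python3 -c "
from cell import env
print(env.job_done())"
```

```text
the job is handed in; nothing more can be done
None
```

The plates are tapped flush on the block, the latch is pulled out about 10 mm, and the press arm is held up motionless at about 0.376 rad (coupler about 73 mm up); the job was handed in at about 23.5 s, with no verdict shown.

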